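# Set the strip guide's shoe with the gauge blade

### The arm

A 6-joint arm with a two-finger parallel gripper is mounted at the origin on the work surface. World frame = base frame: x ahead of the robot, y to its left, z up, the work surface at z = 0. Lengths are in m, angles in degrees, forces in N, time in s.
With the tool pointing down it reaches from about 0.25 to 0.85 m from the base axis. Payload 12.5 kg.
Tool frame: the origin (TCP) lies between the finger pads; the fingertips stand 22 mm ahead of it and the grasp point (between the pads) lies 3 mm ahead of it; z points along the fingers, y is the line along which they close (so a half turn about z gives the same grasp; the last joint's range is limited). The gripper opens to 93 mm and grips with 3 to 60 N. Pads are 15 mm wide; open, the fingers measure 128 mm over their backs; the gripper's body (75 mm by 188 mm) begins 65 mm behind the grasp point.
Start: joints at [60.585, 20.094, 94.641, -0, 65.266, -4.847], TCP at [0.229, 0.5, 0.241] pointing down, gripper open.
Joint ranges: [-157.81, 157.81], [-45, 120.19], [0.68, 151.7], [-89.99, 269.99], [4.06, 180], [-164.3, 164.3]. Speed limits (degrees/s): [127.2, 127.2, 159.86, 180, 180, 180].

### API

Orientations are given as a 3x3 rotation matrix whose columns are the frame's x, y, z axes.
In Python, from plant import robot gives the robot as it stands.
- The arm moves only by the shell command python3 -m jog 'ROWS' [FORCE]. ROWS is JSON, a list of rows, each an object with "hand": the closure in counts, from 0 (fully open) to 255 (shut); "travel": the shift along the world's x, y, z in mm, a list of three; "dr": the turn, a rotation vector about the world's x, y, z in rad, a list of three. In form: [{"hand": hand, "travel": [x, y, z], "dr": [ax, ay, az]}, ...]. A call has 1 to 12 rows; each row shifts and turns the commanded pose from where the row before left it; what a row does not reach is not made up. A row lasts 1/12 s, in which the tool goes at most 41.7 mm and 7.16 degrees, less where a joint would pass 70% of its speed; a pose out of reach is approached as far as the arm can. A call is refused whole if a number of a shift passes 41.7 or a number of a turn 0.125, either way. A call with a gripper value outside its range is refused whole. The fingers move at their own pace and stop on an object; FORCE is the grip in N (left out, the last holds). Time passes only in rows, so rows that do not move let the fingers close. It gives the time, the measured TCP pose, the force, the opening and the grip force at its end, in the units of the state.
- robot.sense(): the state, without advancing time (a new reading comes with each control period).
- robot.camera(name): name is "scene" or "top" or "wrist"; returns the picture (400x640x3 uint8, red, green, blue); there is no depth.
- robot.calibration(name): a dict with "camera_matrix" (3x3 intrinsics, pixels), "eye" and "attitude" of the camera in the world; the wrist camera has in their place "mount" (4x4, takes a point from camera to tool coordinates, whose origin is the TCP and whose axes are the flange's). Camera axes: x right, y down, z forward; pixel columns grow to the right and rows downward; lengths in m; the calibration is good to about 2 mm. A picture is of the moment at which its call begins: read the wrist's pose just before it. calibration takes no time and is no camera call.
- robot.finish_job(): hands the job in; it is judged then, once.
The state is a dict: "t": time; "joints": joint angles; "joint_velocities": joint speeds; "joint_torque": joint torques, N m; "tool_pos": TCP position; "tcp_rot": TCP orientation; "wrist_force": force on the tool from outside, world axes, zero at the start; "torque": the same for the moment, N m; "grip_width": opening from 0.0 (shut) to 1.0 (fully open); "finger_force": force on a finger pad.
Only numpy, scipy, OpenCV 4.12 (cv2) and the standard library are available. Lean on these libraries where they do the work, as an engineer would, in place of code of your own. Each camera call takes 0.05 s, during which the arm holds its last target. There are 200 camera calls.

### The job

Set the small strip guide for the next strip: slide the steel gauge blade in under the guide's shoe until its tip meets the end stop, then turn the brass adjusting screw until the blade just drags, so that a pull of about 8 N is needed to slide it: neither loose nor clamped hard. Leave the gauge in the guide, its tip within a few millimetres of the stop, and do not disturb the things lying around.

Things in the scene. Friction and masses are not known exactly. Their poses are not given: they have to be found in the camera images.
- guide: Strip guide fixed to the bench, dark steel C-frame. Origin on the bench under the screw axis; x = direction the gauge slides in, y towards the frame's column, z up. Steel deck 40 mm wide, top at z = 30 mm, from x = -135 to +30 mm. Column at y = 22 to 46 mm, x within 16 mm; its arm spans the deck, underside 62, top 80 mm up. With the gauge home its handle point is at x = -78, y = 0, z = 58 mm.
- gauge_grip (a point): Setting gauge: steel blade 4 mm thick, 24 wide, 114 long, with an upright fin handle (30 mm along the blade, 10 thick, top 46 mm above the blade's underside). The point: fin's centre line, 28 mm above the underside, where it is pinched across its 10 mm. x points to the blade's tip, 96 mm ahead (last 4 mm narrower); the rear end is 18 mm behind. z up. About 0.16 kg. Starts flat on the bench.
- gauge: The same gauge; origin on its underside, right below the handle's centre, same axes.
- screw_grip (a point): Brass adjusting screw on top of the guide's arm: a knurled round knob, 34 mm across and 26 mm high (94 to 120 mm above the bench), vertical axis; the point is on the axis at its mid-height. The knob does not rise or sink. Turning takes about 0.05 N m; it stays where it is left.
- screw (a joint): Angle turned of the adjusting screw, rad, 0 to 6, growing clockwise seen from above; it starts between 0 and 0.4. Clockwise lowers the shoe by 2 mm per rad.
- shoe: Carriage of the shoe in the guide's arm, z up, moved by the screw. The sprung shoe hangs below it: a round foot 17 mm across, pressing on the blade under the screw axis. How far it hangs differs by up to 2 mm either way and is not measured.
- padlock: Brass padlock, body 50 x 40 x 18 mm, lying on the bench: leave alone.
- weight: Brass scale weight, 38 mm across, 48 mm tall, standing on the bench: leave alone.
- bottle: Small corked glass bottle, 48 mm across, 100 mm tall, standing on the bench: leave alone.
- plane: Wooden hand plane, 200 x 55 mm, about 100 mm tall, on the bench: leave alone.
- driver: Screwdriver with a wooden handle lying on the bench: leave alone.
- guide_mouth (a point): Mouth of the guide's channel, at deck height (30 mm up) on its centre line; guide's axes, at guide x = -62 mm. Two rails 9 mm high on the deck: a flared mouth, 36 mm wide here, narrows over 12 mm to a channel 27 mm wide that runs to the end stop. The deck before the mouth is open for 73 mm.
- guide_stop (a point): Middle of the end stop's face at deck height, where the blade's tip comes home; guide's axes, at guide x = +18 mm. The stop is 12 mm high.
- shoe_point (a point): Point under the screw axis, at the top face of the 4 mm blade (34 mm up), where the shoe will bear. It touches at a screw angle between 1.25 and 3.25 rad (unknown); each further rad adds about 10 N. The pull that keeps the blade sliding is 1.2 times the shoe force, give or take 25 % (0.6 N more per N that the hand leans on the gauge). Wanted: shoe force 4 to 10 N, best 6.5, so a pull of about 8 N.
Things that resemble listed ones, but are neither listed nor needed, are in the scene too. There is more than one size of the guide; the one meant has the size given above. What is shaped like the gauge but green is not meant.

How it is judged (in metres and radians):
On the way, in this order (a step that is already met when the one before it is completed fails the run):
1. the gauge blade lies in the guide's channel under the shoe, its tip within 8 mm of the end stop (x of gauge_grip in the frame of guide between -0.086 and -0.072 m and y of gauge_grip in the frame of guide between -0.005 and 0.005 m and z of gauge_grip in the frame of guide between 0.053 and 0.062 m and angle between the x axis of gauge_grip and the x axis of guide, either way round below 0.1 rad), for 0.1 s.
2. the shoe bears on the blade with 4 to 10 N, while the gauge is let go (all of step 1 and contact force between shoe and gauge between 4 and 10 N and contact force between the fingers and gauge below 0.2 N), for 0.4 s.
At the end, for the whole second after the job is handed in: The gauge lies at rest in the guide's channel, flat on the deck, its tip within 8 mm of the end stop and its blade within 0.1 rad of the channel, and the shoe bears on it with 4 to 10 N (all of step 1 and contact force between shoe and gauge between 4 and 10 N and linear speed of gauge below 0.01 m/s and velocity of joint screw between -0.05 and 0.05 rad/s); the robot touches nothing.
It fails at once if the shoe and the gauge pressed or knocked together with more than 25 N (contact force between shoe and gauge above 25 N).
It fails at once if a bystander (padlock, weight, bottle, plane, screwdriver) moved by more than 30 mm (distance of any of padlock, weight, bottle, plane, driver from where it was at the start of the episode above 0.03 m).
It also fails if it takes over 72 s, if anything falls off the work surface, if the arm or the gripper's body presses on something with over 40 N, if the wrist force passes 120 N, or if a joint passes its speed limit or range.

## Working session

There is one attempt and no reset: what is moved stays moved. The work goes in short steps, Python scripts to look and compute and a shell command to move; the robot and the scene stay as the last step left them, time stands still between calls to the robot, and variables do not carry over. Pictures are saved under pics/ and viewed, at most 10 in all, crops included, and the job is handed in when it is done.

```bash
mkdir -p pics; ls
python3 - <<'E'
from plant import robot
import cv2,numpy as np
for n in("scene","top"):
    cv2.imwrite(f"pics/{n}0.png",robot.camera(n)[:,:,::-1]); c=robot.calibration(n); print(n,{k:np.round(v,4).tolist() for k,v in c.items()})
print(robot.calibration("wrist"))
s=robot.sense();print(s)
E
```

```text
pics
scene {'camera_matrix': [[514.1417, 0.0, 310.0812], [0.0, 514.1417, 205.2569], [0.0, 0.0, 1.0]], 'eye': [1.0228, -0.7736, 0.6495], 'attitude': [[0.8867, 0.231, -0.4005], [0.4622, -0.4685, 0.7529], [-0.0137, -0.8527, -0.5222]]}
top {'camera_matrix': [[469.5489, 0.0, 320.5404], [0.0, 469.5489, 204.4852], [0.0, 0.0, 1.0]], 'eye': [0.449, 0.0139, 1.3315], 'attitude': [[-0.0089, -0.9943, 0.1061], [-0.9998, 0.0105, 0.0147], [-0.0157, -0.1059, -0.9943]]}
{'camera_matrix': array([[289.73466314,   0.        , 326.65906745],
       [  0.        , 289.73466314, 199.63938407],
       [  0.        ,   0.        ,   1.        ]]), 'mount': array([[ 7.08179482e-04, -9.59055535e-01, -2.83217195e-01,
         7.97816535e-02],
       [ 9.99999744e-01,  6.50780926e-04,  2.96748410e-04,
        -7.29395943e-05],
       [-1.00285856e-04, -2.83217333e-01,  9.59055750e-01,
        -1.44049369e-01],
       [ 0.00000000e+00,  0.00000000e+00,  0.00000000e+00,
         1.00000000e+00]])}
{'t': 0.1, 'joints': array([ 6.05829474e+01,  2.01194211e+01,  9.46717392e+01,  1.37927549e-03,
        6.52655497e+01, -4.84724498e+00]), 'joint_velocities': array([-0.08179565, -0.07301486, -0.16472123, -0.01740319,  0.08362644,
       -0.0596027 ]), 'joint_torque': array([ 4.85063083e-04, -4.98029351e+01, -2.85705775e+01,  7.00604799e-02,
        2.39100563e-02, -9.57340694e-05]), 'tool_pos': array([0.22852741, 0.49997336, 0.24018298]), 'tcp_rot': array([[-9.09451125e-01,  4.15810529e-01, -5.05186039e-04],
       [ 4.15810822e-01,  9.09450733e-01, -8.51421685e-04],
       [ 1.05411712e-04, -9.84388232e-04, -9.99999510e-01]]), 'wrist_force': array([-0.34105573, -0.19649831,  0.30413667]), 'torque': array([-0.01914814,  0.05551167, -0.00984683]), 'finger_force': 0.0, 'grip_width': 1.0000054907904963}
```

View pics/scene0.png

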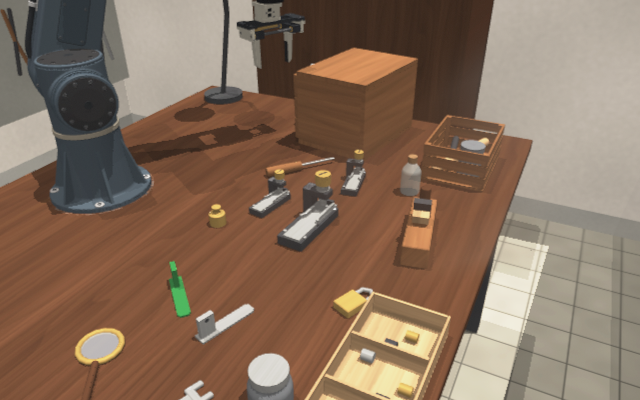

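View pics/top0.png

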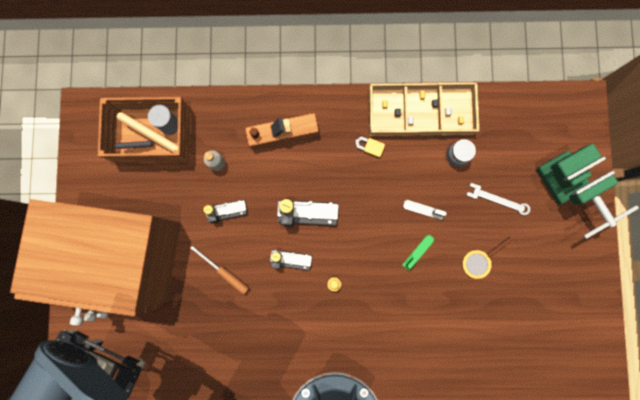

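The top view shows three guides, with knobs at about (287,206), (210,212) and (276,257). The steel gauge is at (425,210), and the green look-alike at (418,252) is not meant. The weight is at (334,285). I'll enlarge the view and measure the guide sizes.

```bash
cat > h.py <<'E'
import numpy as np
from plant import robot
def ray(n,uv,z,s=None):
    c=robot.calibration(n);K=c["camera_matrix"]
    if n=="wrist":
        T=np.eye(4);T[:3,:3]=s["tcp_rot"];T[:3,3]=s["tool_pos"];T=T@c["mount"];R,e=T[:3,:3],T[:3,3]
    else: R,e=c["attitude"],np.array(c["eye"])
    d=R@np.linalg.solve(K,[uv[0],uv[1],1.]); return e+d*(z-e[2])/d[2]
E
python3 - <<'E'
import cv2,numpy as np
from h import *
t=cv2.imread("pics/top0.png");s=cv2.imread("pics/scene0.png")
a=cv2.resize(t[195:272,195:345],None,fx=5,fy=5,interpolation=cv2.INTER_CUBIC)
b=cv2.resize(t[195:225,395:455],None,fx=6,fy=6,interpolation=cv2.INTER_CUBIC)
c=cv2.resize(s[145:245,245:385],None,fx=2,fy=2,interpolation=cv2.INTER_CUBIC)
o=np.zeros((600,750,3),np.uint8);o[:385]=a;o[390:570,:360]=b;o[390:590,400:680]=c
cv2.imwrite("pics/crop1.png",o)
for n,p in dict(bigL=(278,213),bigR=(338,214),sL=(205,213),sR=(246,209),nL=(271,260),nR=(311,261)).items(): print(n,ray("top",p,.03))
E
```

```text
bigL [0.56520401 0.151886   0.03      ]
bigR [ 0.56069741 -0.01518328  0.03      ]
sL [0.56730142 0.35610837 0.03      ]
sR [0.57733339 0.241374   0.03      ]
nL [0.43529738 0.17112499 0.03      ]
nR [0.43160234 0.06078792 0.03      ]
```

View pics/crop1.png

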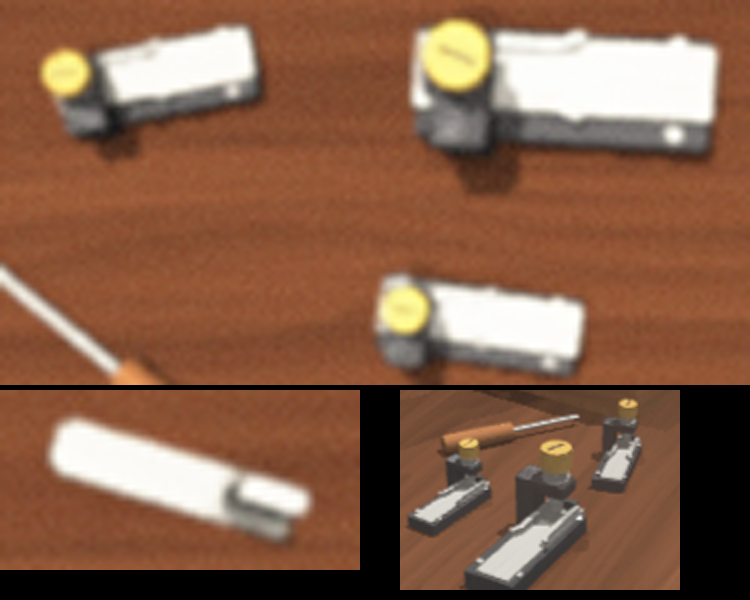

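The big guide, with its knob at (287,206), has a deck about 167 mm long. The other two are about 115 mm, so the big one is the one meant. The steel gauge is at (404..445, 205..214), with its tip to the left (world +y) and its fin at the right end.

Run:
```python
import cv2
from h import *
tip=ray("top",(403.7,206),.004);fin=ray("top",(440.5,212.5),.046);print(tip,fin,tip-fin)
kn=ray("top",(195+456/5,195+53/5),.12);print("knob",kn)
print("far deck end",ray("top",(195+712/5,195+75/5),.03),ray("top",(195+418/5,195+65/5),.03))
s=robot.sense();print(s["tool_pos"])
```

```text
[ 0.5837786  -0.20220071  0.004     ] [ 0.56057353 -0.29534     0.046     ] [ 0.02320508  0.09313929 -0.042     ]
knob [0.57624213 0.12102854 0.12      ]
far deck end [ 0.57188387 -0.01365764  0.03      ] [0.5791876  0.15021988 0.03      ]
[0.22852741 0.49997336 0.24018298]
```

```bash
python3 -m jog '[{"hand":0,"travel":[20,-30,-1],"dr":[0,0,-0.1]},{"hand":0,"travel":[20,-30,-1],"dr":[0,0,-0.1]},{"hand":0,"travel":[20,-30,-1],"dr":[0,0,-0.1]},{"hand":0,"travel":[20,-30,-1],"dr":[0,0,-0.1]},{"hand":0,"travel":[20,-30,-1],"dr":[0,0,-0.1]},{"hand":0,"travel":[20,-30,-1],"dr":[0,0,-0.1]},{"hand":0,"travel":[20,-30,-1],"dr":[0,0,-0.1]},{"hand":0,"travel":[20,-30,-1],"dr":[0,0,-0.1]},{"hand":0,"travel":[20,-30,-1],"dr":[0,0,-0.1]},{"hand":0,"travel":[20,-30,-1],"dr":[0,0,-0.1]},{"hand":0,"travel":[20,-30,-1],"dr":[0,0,-0.1]},{"hand":0,"travel":[20,-30,-1],"dr":[0,0,0]}]'; python3 -m jog '[{"hand":0,"travel":[20,-30,-5],"dr":[0,0,-0.05]},{"hand":0,"travel":[20,-30,-5],"dr":[0,0,-0.05]},{"hand":0,"travel":[20,-30,-5],"dr":[0,0,0]},{"hand":0,"travel":[20,-20,-5],"dr":[0,0,0]},{"hand":0,"travel":[0,0,0],"dr":[0,0,0]},{"hand":0,"travel":[0,0,0],"dr":[0,0,0]}]'
python3 - <<'E'
import cv2,pickle
from h import *
s=robot.sense();im=robot.camera("wrist");pickle.dump(s,open("w1.pkl","wb"))
cv2.imwrite("pics/w1.png",im[:,:,::-1]);print(s["tool_pos"],s["tcp_rot"].round(3).tolist(),s["joints"],s["wrist_force"])
E
```

```text
t: 1.1
tool_pos: [0.4693, 0.1385, 0.2285]
tcp_rot: [[-0.036, 0.999, -0.0], [0.999, 0.036, 0.0], [0.0, -0.0, -1.0]]
wrist_force: [0.2, 0.2, 0.9]
grip_width: 1.002
finger_force: 0.0
t: 1.6
tool_pos: [0.5486, 0.0293, 0.2078]
tcp_rot: [[0.06, 0.998, -0.002], [0.998, -0.06, 0.0], [0.0, -0.002, -1.0]]
wrist_force: [-0.7, -0.6, 0.0]
grip_width: 1.002
finger_force: 0.0
[0.54864472 0.02933922 0.20779735] [[0.06, 0.998, -0.002], [0.998, -0.06, 0.0], [0.0, -0.002, -1.0]] [-1.79714344e+00  2.21672931e+01  9.66406265e+01  7.87366243e-03
  6.12851431e+01  1.63800098e+00] [-0.72244488 -0.56748407  0.01181079]
```

View pics/w1.png

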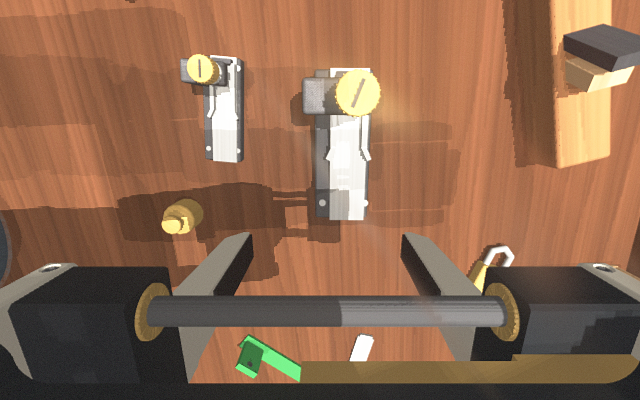

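The wrist view shows the right guide's knob at (358,92), the deck's near end at (318..368, 219), screw heads at (323,203) and (363,201), and the channel in between. I'll enlarge that part to take the guide's axis.

Run:
```python
import cv2
im=cv2.imread("pics/w1.png");c=cv2.resize(im[65:225,295:385],None,fx=5,fy=5,interpolation=cv2.INTER_CUBIC)
c=cv2.rotate(c,cv2.ROTATE_90_CLOCKWISE)
cv2.imwrite("pics/crop2.png",c);print(c.shape)
```

```text
(450, 800, 3)
```

View pics/crop2.png

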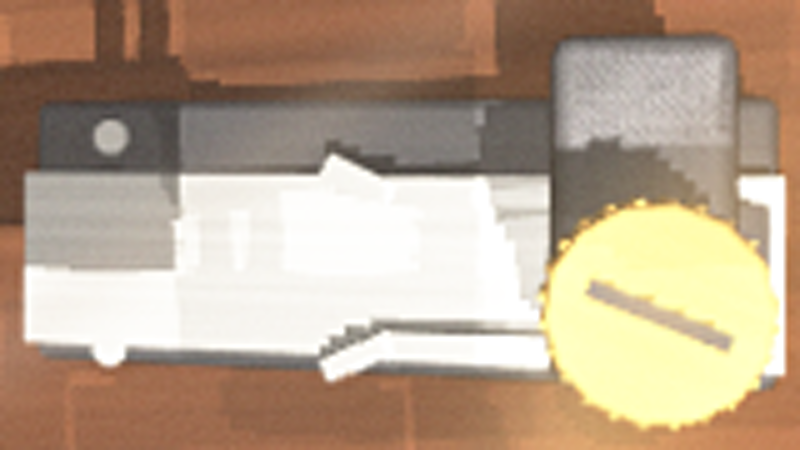

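Run:
```python
import pickle
from h import *
s=pickle.load(open("w1.pkl","rb"))
f=lambda x,y,z: ray("wrist",(295+y/5,225-x/5),z,s)
P={k:f(*v) for k,v in dict(A=(25,172,.03),B=(25,343,.03),C=(785,177,.03),D=(785,375,.03),kn=(661,314,.12),m1=(325,380,.039),m2=(385,335,.039)).items()}
for k,v in P.items(): print(k,v.round(4))
m=(P["A"]+P["B"])/2;M=(P["C"]+P["D"])/2;d=(M-m);L=np.hypot(*d[:2]);print(L,np.linalg.norm(P["A"]-P["B"]),np.linalg.norm(P["C"]-P["D"]))
u=d/L;print("u",u,"axis pt -> origin",m+.135*u,M-.03*u,"AC yaw",(P["C"]-P["A"]),(P["D"]-P["B"]))
```

```text
A [ 0.5484 -0.0117  0.03  ]
B [ 0.5888 -0.014   0.03  ]
C [0.5588 0.1533 0.03  ]
D [0.5991 0.1509 0.03  ]
kn [0.5767 0.1224 0.12  ]
m1 [0.5974 0.0581 0.039 ]
m2 [0.588  0.0715 0.039 ]
0.16526738048484574 0.04044204969998136 0.04043043791839539
u [0.06273562 0.99803018 0.        ] axis pt -> origin [0.57705396 0.12187888 0.03      ] [0.57707073 0.12214573 0.03      ] AC yaw [0.01037509 0.16496084 0.        ] [0.01036121 0.16492283 0.        ]
```

The guide fit is consistent: 165 mm long, 40.4 mm wide, origin (0.577, 0.122), axis (0.063, 0.998). Next I'll go over the gauge.

```bash
python3 -m jog '[{"hand":60,"travel":[1.5,-36,-3],"dr":[0,0,-0.02]},{"hand":60,"travel":[1.5,-36,-3],"dr":[0,0,-0.02]},{"hand":60,"travel":[1.5,-36,-3],"dr":[0,0,-0.02]},{"hand":60,"travel":[1.5,-36,-3],"dr":[0,0,-0.02]},{"hand":60,"travel":[1.5,-36,-3],"dr":[0,0,-0.02]},{"hand":60,"travel":[1.5,-36,-3],"dr":[0,0,-0.02]},{"hand":60,"travel":[1.5,-36,-3],"dr":[0,0,-0.02]},{"hand":60,"travel":[1.5,-36,-3],"dr":[0,0,-0.02]},{"hand":60,"travel":[1.5,-36,-3],"dr":[0,0,-0.02]},{"hand":60,"travel":[0,0,0],"dr":[0,0,0]},{"hand":60,"travel":[0,0,0],"dr":[0,0,0]}]'
python3 - <<'E'
import cv2,pickle
from h import *
s=robot.sense();im=robot.camera("wrist")[:,:,::-1];pickle.dump(s,open("w2.pkl","wb"))
cv2.imwrite("pics/w2.png",im);print(s["tool_pos"],s["tcp_rot"].round(3).tolist(),s["wrist_force"])
c=cv2.rotate(cv2.resize(im[80:280,250:400],None,fx=4,fy=4,interpolation=cv2.INTER_CUBIC),cv2.ROTATE_90_CLOCKWISE)
cv2.imwrite("pics/crop3.png",c);print(c.shape)
E
```

```text
t: 2.57
tool_pos: [0.5619, -0.2938, 0.1814]
tcp_rot: [[0.237, 0.972, -0.0], [0.972, -0.237, 0.0], [0.0, -0.001, -1.0]]
wrist_force: [-0.6, -0.7, 1.0]
grip_width: 0.768
finger_force: 0.0
[ 0.56185558 -0.2938189   0.18144127] [[0.237, 0.972, -0.0], [0.972, -0.237, 0.0], [0.0, -0.001, -1.0]] [-0.59087537 -0.68828814  1.01622169]
(600, 800, 3)
```

View pics/crop3.png

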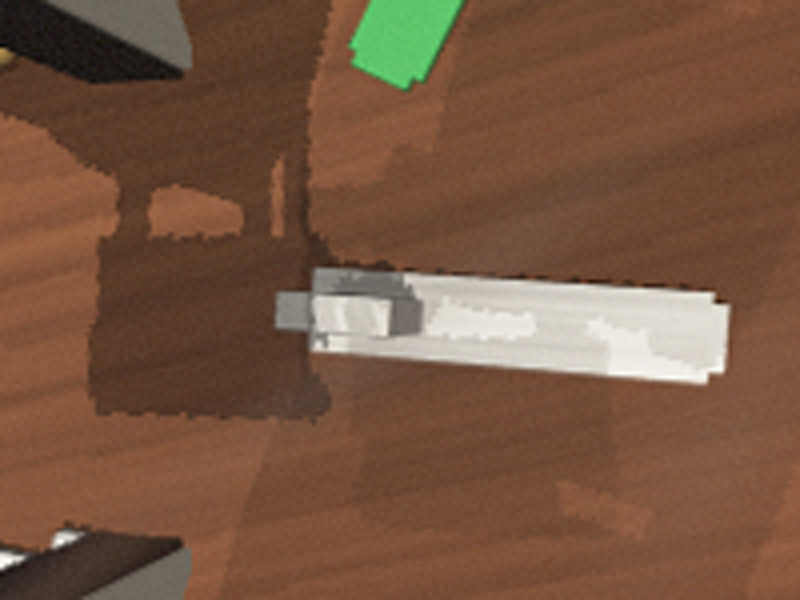

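The crop shows the steel blade with its tip at (726,340), rear edge at (312,268..352), and fin top spanning (277..388, 293..333).

Run:
```python
import pickle
from h import *
s=pickle.load(open("w2.pkl","rb"))
f=lambda x,y,z: ray("wrist",(250+y/4,280-x/4),z,s)
t=f(726,340,.004);r=f(312,310,.004);fc=f(333,313,.046);a=f(277,311,.046);b=f(388,316,.046)
print(t,r,fc,a,b);d=t-r;L=np.hypot(*d[:2]);u=d/L;print(L,u,"yaw",np.degrees(np.arctan2(u[1],u[0])),"handle from rear",r+.018*u,"from tip",t-.096*u)
p=(r+.018*u)
print("corr mm",1e3*(p-s["tool_pos"]),"yawdiff",np.arctan2(u[1],u[0])-np.arctan2(*s["tcp_rot"][1::-1,0]))
```

```text
[ 0.59185054 -0.20357851  0.004     ] [ 0.55751705 -0.31200555  0.004     ] [ 0.56246471 -0.29440593  0.046     ] [ 0.55849816 -0.30868002  0.046     ] [ 0.56650103 -0.2808368   0.046     ]
0.11373306142682867 [0.30187777 0.95334664 0.        ] yaw 72.42957867667458 handle from rear [ 0.56295085 -0.29484531  0.004     ] from tip [ 0.56287027 -0.29509979  0.004     ]
corr mm [   1.09527269   -1.0264109  -177.44127157] yawdiff -0.06769586775068692
```

```bash
python3 -m jog '[{"hand":90,"travel":[1,-1,-33],"dr":[0,0,-0.04]},{"hand":110,"travel":[0,0,-33],"dr":[0,0,-0.028]},{"hand":110,"travel":[0,0,-33],"dr":[0,0,0]},{"hand":110,"travel":[0,0,-30],"dr":[0,0,0]},{"hand":110,"travel":[0,0,-19],"dr":[0,0,0]},{"hand":110,"travel":[0,0,0],"dr":[0,0,0]},{"hand":255,"travel":[0,0,0],"dr":[0,0,0]},{"hand":255,"travel":[0,0,0],"dr":[0,0,0]},{"hand":255,"travel":[0,0,0],"dr":[0,0,0]},{"hand":255,"travel":[0,0,0],"dr":[0,0,0]},{"hand":255,"travel":[0,0,0],"dr":[0,0,0]},{"hand":255,"travel":[0,0,0],"dr":[0,0,0]}]' 40
python3 -m jog '[{"hand":255,"travel":[0,0,0],"dr":[0,0,0]},{"hand":255,"travel":[0,0,0],"dr":[0,0,0]},{"hand":255,"travel":[0,0,0],"dr":[0,0,0]}]'
```

```text
t: 3.62
tool_pos: [0.5634, -0.2949, 0.0343]
tcp_rot: [[0.301, 0.954, 0.001], [0.954, -0.301, -0.0], [-0.0, 0.001, -1.0]]
wrist_force: [1.5, -0.4, -0.7]
grip_width: 0.189
finger_force: 0.0
t: 3.87
tool_pos: [0.5632, -0.2949, 0.0339]
tcp_rot: [[0.301, 0.954, 0.0], [0.954, -0.301, -0.0], [-0.0, 0.0, -1.0]]
wrist_force: [-0.8, 1.0, 4.1]
grip_width: 0.107
finger_force: 40.0
```

```bash
python3 -m jog '[{"hand":255,"travel":[0,0,30],"dr":[0,0,0]},{"hand":255,"travel":[0.5,10,20],"dr":[0,0,0.03]},{"hand":255,"travel":[0.5,30,10],"dr":[0,0,0.03]},{"hand":255,"travel":[0.5,35,0],"dr":[0,0,0.03]},{"hand":255,"travel":[0.5,35,0],"dr":[0,0,0.03]},{"hand":255,"travel":[0.5,35,0],"dr":[0,0,0.03]},{"hand":255,"travel":[0.5,35,0],"dr":[0,0,0.03]},{"hand":255,"travel":[0.3,35,0],"dr":[0,0,0.03]},{"hand":255,"travel":[0,25,0],"dr":[0,0,0.033]},{"hand":255,"travel":[0,9,-10],"dr":[0,0,0]},{"hand":255,"travel":[0,0,-9],"dr":[0,0,0]},{"hand":255,"travel":[0,0,0],"dr":[0,0,0]}]'
python3 -m jog '[{"hand":255,"travel":[0,0,0],"dr":[0,0,0]},{"hand":255,"travel":[0,0,0],"dr":[0,0,0]},{"hand":255,"travel":[0,0,0],"dr":[0,0,0]}]'
python3 - <<'E'
import cv2,pickle
from h import *
s=robot.sense();im=robot.camera("wrist")[:,:,::-1];pickle.dump(s,open("w3.pkl","wb"))
cv2.imwrite("pics/w3.png",im)
d=s["tool_pos"]-[.577,.122,0];u=np.array([.0627,.998,0]);print("guide x,y mm",1e3*d@u,1e3*d@[-.998,.0627,0],s["tool_pos"],s["wrist_force"],s["torque"])
c=cv2.rotate(cv2.resize(im[20:220,250:400],None,fx=4,fy=4,interpolation=cv2.INTER_CUBIC),cv2.ROTATE_90_CLOCKWISE)
cv2.imwrite("pics/crop4.png",c)
E
```

```text
t: 4.87
tool_pos: [0.5653, -0.046, 0.0724]
tcp_rot: [[0.063, 0.998, -0.003], [0.998, -0.063, 0.0], [0.0, -0.003, -1.0]]
wrist_force: [-0.3, 0.1, -2.0]
grip_width: 0.104
finger_force: 40.0
t: 5.12
tool_pos: [0.5666, -0.0469, 0.0748]
tcp_rot: [[0.065, 0.998, 0.0], [0.998, -0.065, -0.0], [-0.0, 0.0, -1.0]]
wrist_force: [0.3, 0.2, -1.6]
grip_width: 0.105
finger_force: 40.0
guide x,y mm -169.254851902848 -0.2242338270503268 [ 0.56661083 -0.04694133  0.07477646] [ 0.27868208  0.1781224  -1.59115513] [-0.13839306  0.08349926  0.04838672]
```

View pics/crop4.png

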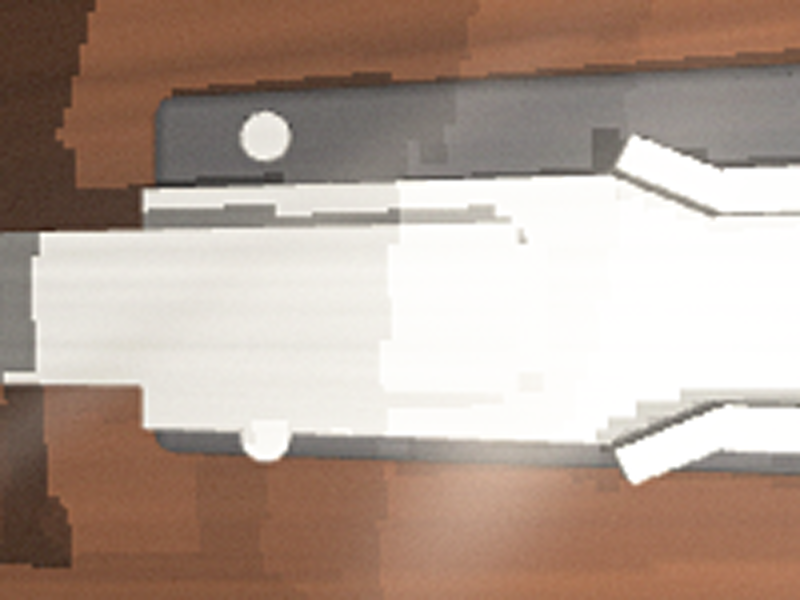

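The gauge is held in line with the channel. The blade's centre line is at y'≈308–312 and the channel's at ≈308, which is under 1 mm off. I'll lower it and slide it in.

```bash
python3 -m jog '[{"hand":255,"travel":[0,0,-5],"dr":[0,0,0]},{"hand":255,"travel":[0,0,-5],"dr":[0,0,0]},{"hand":255,"travel":[0,0,0],"dr":[0,0,0]},{"hand":255,"travel":[0.6,10,0],"dr":[0,0,0]},{"hand":255,"travel":[0.6,10,0],"dr":[0,0,0]},{"hand":255,"travel":[0.6,10,0],"dr":[0,0,0]},{"hand":255,"travel":[0.6,10,0],"dr":[0,0,0]},{"hand":255,"travel":[0,0,0],"dr":[0,0,0]}]'
python3 -m jog '[{"hand":255,"travel":[0.6,10,0],"dr":[0,0,0]},{"hand":255,"travel":[0.6,10,0],"dr":[0,0,0]},{"hand":255,"travel":[0.6,10,0],"dr":[0,0,0]},{"hand":255,"travel":[0,0,0],"dr":[0,0,0]},{"hand":255,"travel":[0,0,0],"dr":[0,0,0]}]'
```

```text
t: 5.83
tool_pos: [0.5688, -0.0035, 0.0646]
tcp_rot: [[0.061, 0.998, -0.0], [0.998, -0.061, 0.0], [0.0, -0.0, -1.0]]
wrist_force: [0.3, -0.2, -1.4]
grip_width: 0.103
finger_force: 40.0
t: 6.25
tool_pos: [0.5706, 0.0248, 0.0646]
tcp_rot: [[0.062, 0.998, 0.0], [0.998, -0.062, -0.0], [-0.0, 0.0, -1.0]]
wrist_force: [-0.3, 0.4, -2.8]
grip_width: 0.106
finger_force: 40.0
```

```bash
python3 -m jog '[{"hand":255,"travel":[0.5,8,0],"dr":[0,0,0]},{"hand":255,"travel":[0.4,7,0],"dr":[0,0,0]},{"hand":255,"travel":[0,0,0],"dr":[0,0,0]},{"hand":255,"travel":[0,0,-0.5],"dr":[0,0,0]},{"hand":255,"travel":[0,0,0],"dr":[0,0,0]}]'
python3 -m jog '[{"hand":255,"travel":[0.1,1,0],"dr":[0,0,0]},{"hand":255,"travel":[0.1,1,0],"dr":[0,0,0]},{"hand":255,"travel":[0,0,0],"dr":[0,0,0]},{"hand":255,"travel":[0,0,0],"dr":[0,0,0]}]'
python3 -m jog '[{"hand":255,"travel":[0.1,1,0],"dr":[0,0,0]},{"hand":255,"travel":[0,0,0],"dr":[0,0,0]},{"hand":255,"travel":[0,0,0],"dr":[0,0,0]}]'
```

```text
t: 6.67
tool_pos: [0.5715, 0.0391, 0.064]
tcp_rot: [[0.063, 0.998, -0.0], [0.998, -0.063, -0.0], [-0.0, -0.0, -1.0]]
wrist_force: [-0.3, 0.1, -1.8]
grip_width: 0.106
finger_force: 40.0
t: 7.0
tool_pos: [0.5717, 0.0412, 0.0641]
tcp_rot: [[0.063, 0.998, -0.0], [0.998, -0.063, 0.0], [0.0, -0.0, -1.0]]
wrist_force: [-0.0, 0.6, -1.9]
grip_width: 0.107
finger_force: 40.0
t: 7.25
tool_pos: [0.5718, 0.0422, 0.0641]
tcp_rot: [[0.063, 0.998, -0.0], [0.998, -0.063, 0.0], [0.0, -0.0, -1.0]]
wrist_force: [0.3, -0.6, -1.9]
grip_width: 0.107
finger_force: 40.0
```

```bash
python3 -m jog '[{"hand":255,"travel":[0.1,1,0],"dr":[0,0,0]},{"hand":255,"travel":[0,0,0],"dr":[0,0,0]},{"hand":255,"travel":[0,0,0],"dr":[0,0,0]}]'
python3 -m jog '[{"hand":255,"travel":[0.1,1,-0.3],"dr":[0,0,0]},{"hand":255,"travel":[0,0,0],"dr":[0,0,0]},{"hand":255,"travel":[0,0,0],"dr":[0,0,0]}]'
python3 -m jog '[{"hand":255,"travel":[0.1,1,0],"dr":[0,0,0]},{"hand":255,"travel":[0,0,0],"dr":[0,0,0]},{"hand":255,"travel":[0,0,0],"dr":[0,0,0]}]'
```

```text
t: 7.5
tool_pos: [0.5719, 0.0433, 0.0641]
tcp_rot: [[0.063, 0.998, -0.0], [0.998, -0.063, 0.0], [-0.0, -0.0, -1.0]]
wrist_force: [0.6, 0.8, -2.2]
grip_width: 0.102
finger_force: 40.0
t: 7.75
tool_pos: [0.5722, 0.0442, 0.064]
tcp_rot: [[0.063, 0.998, 0.0], [0.998, -0.063, -0.0], [0.0, 0.0, -1.0]]
wrist_force: [-0.3, -1.3, 0.3]
grip_width: 0.104
finger_force: 40.0
t: 8.0
tool_pos: [0.5722, 0.0444, 0.064]
tcp_rot: [[0.063, 0.998, 0.0], [0.998, -0.063, -0.001], [-0.001, 0.0, -1.0]]
wrist_force: [0.7, -7.7, 1.0]
grip_width: 0.107
finger_force: 40.0
```

Tip contact is at TCP y≈0.0442, which is guide x≈-78. I'll back off slightly, release, and move to the knob.

```bash
python3 -m jog '[{"hand":255,"travel":[-0.1,-1.5,0],"dr":[0,0,0]},{"hand":255,"travel":[0,0,0],"dr":[0,0,0]},{"hand":100,"travel":[0,0,0],"dr":[0,0,0]},{"hand":100,"travel":[0,0,0],"dr":[0,0,0]},{"hand":100,"travel":[0,0,0],"dr":[0,0,0]},{"hand":100,"travel":[0,0,0],"dr":[0,0,0]},{"hand":100,"travel":[0,0,30],"dr":[0,0,0]},{"hand":100,"travel":[0,0,38],"dr":[0,0,0]},{"hand":100,"travel":[1,18,25],"dr":[0,0,0]},{"hand":100,"travel":[1.9,30,0],"dr":[0,0,0]},{"hand":100,"travel":[1.9,30,0],"dr":[0,0,0]},{"hand":100,"travel":[0,0,0],"dr":[0,0,0]}]'
python3 -m jog '[{"hand":100,"travel":[0,0,0],"dr":[0,0,0]},{"hand":100,"travel":[0,0,0],"dr":[0,0,0]}]'
python3 - <<'E'
import cv2
from h import *
s=robot.sense();im=robot.camera("wrist")[:,:,::-1];cv2.imwrite("pics/w4.png",im)
print(s["joints"],s["grip_width"]*93, 1e3*(np.array([.577,.122,.112])-s["tool_pos"]))
a=cv2.resize(im[100:300,170:470],None,fx=2.5,fy=2.5);cv2.imwrite("pics/crop5.png",a)
E
```

```text
t: 9.0
tool_pos: [0.577, 0.1257, 0.1575]
tcp_rot: [[0.06, 0.998, 0.002], [0.998, -0.06, 0.001], [0.001, 0.001, -1.0]]
wrist_force: [0.9, 0.0, -0.5]
grip_width: 0.61
finger_force: 0.0
t: 9.17
tool_pos: [0.5767, 0.1215, 0.1566]
tcp_rot: [[0.063, 0.998, -0.0], [0.998, -0.063, -0.0], [-0.0, -0.0, -1.0]]
wrist_force: [-0.2, 0.3, 0.2]
grip_width: 0.605
finger_force: 0.0
[ 7.37350018e+00  2.96047692e+01  9.29996068e+01 -9.88885549e-03
  5.74197554e+01  1.09641664e+01] 56.24321272755335 [  0.31861473   0.52311252 -44.63971163]
```

View pics/w4.png

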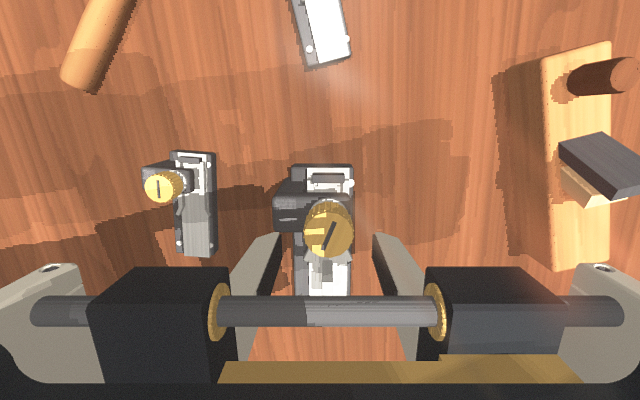

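The knob, at (328,230), sits midway between the open fingers. I'll go down, grip it and turn.

```bash
python3 -m jog '[{"hand":100,"travel":[0.3,0.5,-25],"dr":[0,0,0]},{"hand":100,"travel":[0,0,-20],"dr":[0,0,0]},{"hand":100,"travel":[0,0,0],"dr":[0,0,0]},{"hand":255,"travel":[0,0,0],"dr":[0,0,0]},{"hand":255,"travel":[0,0,0],"dr":[0,0,0]},{"hand":255,"travel":[0,0,0],"dr":[0,0,0]},{"hand":255,"travel":[0,0,0],"dr":[0,0,0]},{"hand":255,"travel":[0,0,0],"dr":[0,0,0]},{"hand":255,"travel":[0,0,0],"dr":[0,0,0]}]' 30
python3 -m jog '[{"hand":255,"travel":[0,0,0],"dr":[0,0,-0.1]},{"hand":255,"travel":[0,0,0],"dr":[0,0,-0.1]},{"hand":255,"travel":[0,0,0],"dr":[0,0,-0.1]},{"hand":255,"travel":[0,0,0],"dr":[0,0,-0.1]},{"hand":255,"travel":[0,0,0],"dr":[0,0,-0.1]},{"hand":255,"travel":[0,0,0],"dr":[0,0,-0.1]},{"hand":255,"travel":[0,0,0],"dr":[0,0,-0.1]},{"hand":255,"travel":[0,0,0],"dr":[0,0,-0.1]},{"hand":255,"travel":[0,0,0],"dr":[0,0,0]}]'
python3 -c "
from plant import robot
s=robot.sense();print(s['torque'],s['wrist_force'],s['joints'][5])"
```

```text
t: 9.97
tool_pos: [0.5777, 0.1222, 0.1129]
tcp_rot: [[0.063, 0.998, 0.002], [0.998, -0.063, 0.0], [0.0, 0.002, -1.0]]
wrist_force: [-0.5, -1.0, 7.6]
grip_width: 0.355
finger_force: 30.0
t: 10.72
tool_pos: [0.5779, 0.122, 0.1129]
tcp_rot: [[0.764, 0.645, 0.002], [0.645, -0.764, -0.0], [0.001, 0.001, -1.0]]
wrist_force: [-0.2, -2.6, 6.5]
grip_width: 0.359
finger_force: 30.0
[-0.4106508   0.11862591 -0.02358435] [-0.15892186 -2.61933493  6.47143632] 57.23941433511357
```

```bash
python3 -m jog '[{"hand":255,"travel":[0,0,0],"dr":[0,0,-0.1]},{"hand":255,"travel":[0,0,0],"dr":[0,0,-0.1]},{"hand":255,"travel":[0,0,0],"dr":[0,0,-0.1]},{"hand":255,"travel":[0,0,0],"dr":[0,0,-0.1]},{"hand":255,"travel":[0,0,0],"dr":[0,0,-0.1]},{"hand":255,"travel":[0,0,0],"dr":[0,0,-0.1]},{"hand":255,"travel":[0,0,0],"dr":[0,0,-0.1]},{"hand":255,"travel":[0,0,0],"dr":[0,0,-0.1]},{"hand":255,"travel":[0,0,0],"dr":[0,0,-0.1]},{"hand":255,"travel":[0,0,0],"dr":[0,0,-0.1]},{"hand":255,"travel":[0,0,0],"dr":[0,0,-0.1]},{"hand":255,"travel":[0,0,0],"dr":[0,0,0]}]'
python3 -m jog '[{"hand":100,"travel":[0,0,0],"dr":[0,0,0]},{"hand":100,"travel":[0,0,0],"dr":[0,0,0]},{"hand":100,"travel":[0,0,0],"dr":[0,0,0]},{"hand":100,"travel":[0,0,22],"dr":[0,0,0]},{"hand":100,"travel":[0,0,22],"dr":[0,0,0]},{"hand":100,"travel":[-0.6,-10,0],"dr":[0,0,0.12]},{"hand":100,"travel":[-0.6,-10,0],"dr":[0,0,0.12]},{"hand":100,"travel":[-0.6,-10,0],"dr":[0,0,0.12]},{"hand":100,"travel":[-0.6,-10,0],"dr":[0,0,0.12]},{"hand":100,"travel":[-0.6,-10,0],"dr":[0,0,0.12]},{"hand":100,"travel":[-0.6,-10,0],"dr":[0,0,0.12]},{"hand":100,"travel":[-0.6,-10,0],"dr":[0,0,0.12]}]'
python3 -m jog '[{"hand":100,"travel":[-0.7,-9,0],"dr":[0,0,0.12]},{"hand":100,"travel":[0,0,0],"dr":[0,0,0.12]},{"hand":100,"travel":[0,0,0],"dr":[0,0,0.12]},{"hand":100,"travel":[0,0,0],"dr":[0,0,0.12]},{"hand":100,"travel":[0,0,0],"dr":[0,0,0.12]},{"hand":100,"travel":[0,0,0],"dr":[0,0,0.12]},{"hand":100,"travel":[0,0,0],"dr":[0,0,0.12]},{"hand":100,"travel":[0,0,0],"dr":[0,0,0.12]},{"hand":100,"travel":[0,0,0],"dr":[0,0,0]},{"hand":100,"travel":[0,0,0],"dr":[0,0,0]}]'
```

```text
t: 11.72
tool_pos: [0.5779, 0.1218, 0.1129]
tcp_rot: [[0.922, -0.388, 0.002], [-0.388, -0.922, -0.001], [0.002, -0.0, -1.0]]
wrist_force: [1.4, -3.2, 6.3]
grip_width: 0.36
finger_force: 30.0
t: 12.72
tool_pos: [0.5727, 0.0518, 0.1557]
tcp_rot: [[0.899, 0.439, -0.0], [0.439, -0.899, 0.0], [-0.0, -0.0, -1.0]]
wrist_force: [0.3, -0.1, -0.6]
grip_width: 0.607
finger_force: 0.0
t: 13.55
tool_pos: [0.5722, 0.0433, 0.1557]
tcp_rot: [[0.166, 0.986, -0.0], [0.986, -0.166, 0.0], [0.0, -0.0, -1.0]]
wrist_force: [-0.1, 0.9, 0.1]
grip_width: 0.605
finger_force: 0.0
```

```bash
python3 -m jog '[{"hand":100,"travel":[0,0,-30],"dr":[0,0,0.104]},{"hand":100,"travel":[0,0,-30],"dr":[0,0,0]},{"hand":100,"travel":[0,0,-30],"dr":[0,0,0]},{"hand":100,"travel":[0,0,-1.2],"dr":[0,0,0]},{"hand":100,"travel":[0,0,0],"dr":[0,0,0]},{"hand":255,"travel":[0,0,0],"dr":[0,0,0]},{"hand":255,"travel":[0,0,0],"dr":[0,0,0]},{"hand":255,"travel":[0,0,0],"dr":[0,0,0]},{"hand":255,"travel":[0,0,0],"dr":[0,0,0]},{"hand":255,"travel":[0,0,0],"dr":[0,0,0]},{"hand":255,"travel":[0,0,0],"dr":[0,0,0]},{"hand":255,"travel":[0,0,0],"dr":[0,0,0]}]' 40
python3 -m jog '[{"hand":255,"travel":[0,0,0],"dr":[0,0,0]},{"hand":255,"travel":[0,0,0],"dr":[0,0,0]}]'
python3 -m jog '[{"hand":255,"travel":[-0.1,-1,0],"dr":[0,0,0]},{"hand":255,"travel":[0,-1,0],"dr":[0,0,0]}]'
python3 -m jog '[{"hand":255,"travel":[-0.1,-1,0],"dr":[0,0,0]}]'
python3 -m jog '[{"hand":255,"travel":[0,-1,0],"dr":[0,0,0]}]'
```

```text
t: 14.55
tool_pos: [0.5723, 0.0432, 0.0649]
tcp_rot: [[0.059, 0.998, 0.0], [0.998, -0.059, -0.0], [0.0, 0.0, -1.0]]
wrist_force: [-0.4, -0.7, -0.6]
grip_width: 0.155
finger_force: 0.0
t: 14.72
tool_pos: [0.5723, 0.0432, 0.0647]
tcp_rot: [[0.059, 0.998, -0.0], [0.998, -0.059, -0.0], [-0.0, -0.0, -1.0]]
wrist_force: [-1.3, 0.2, 2.8]
grip_width: 0.106
finger_force: 40.0
t: 14.88
tool_pos: [0.5722, 0.0414, 0.0647]
tcp_rot: [[0.059, 0.998, 0.0], [0.998, -0.059, 0.0], [0.0, 0.0, -1.0]]
wrist_force: [-0.1, 2.3, 2.7]
grip_width: 0.108
finger_force: 40.0
t: 14.97
tool_pos: [0.5722, 0.0403, 0.0647]
tcp_rot: [[0.059, 0.998, 0.0], [0.998, -0.059, 0.0], [0.0, 0.0, -1.0]]
wrist_force: [-0.1, 2.9, 1.6]
grip_width: 0.104
finger_force: 40.0
t: 15.05
tool_pos: [0.5722, 0.0392, 0.0647]
tcp_rot: [[0.059, 0.998, 0.0], [0.998, -0.059, 0.0], [0.0, 0.0, -1.0]]
wrist_force: [0.8, 3.8, 3.2]
grip_width: 0.107
finger_force: 40.0
```

```bash
p(){ grep -E "tool_pos|wrist_f"; }
python3 -m jog '[{"hand":255,"travel":[0,0,0.3],"dr":[0,0,0]},{"hand":255,"travel":[0,0,0],"dr":[0,0,0]}]'|p
python3 -m jog '[{"hand":255,"travel":[0,0.8,0],"dr":[0,0,0]},{"hand":255,"travel":[0,0.8,0],"dr":[0,0,0]}]'|p
python3 -m jog '[{"hand":255,"travel":[0,0.8,0],"dr":[0,0,0]}]'|p
python3 -m jog '[{"hand":255,"travel":[0,0.8,0],"dr":[0,0,0]}]'|p
python3 -m jog '[{"hand":255,"travel":[0,0.8,0],"dr":[0,0,0]}]'|p
```

```text
tool_pos: [0.5719, 0.0389, 0.0647]
wrist_force: [-0.3, -1.4, -0.9]
tool_pos: [0.5719, 0.0407, 0.0647]
wrist_force: [-0.3, 0.2, -1.0]
tool_pos: [0.5719, 0.0416, 0.0648]
wrist_force: [0.8, -0.1, -1.5]
tool_pos: [0.5719, 0.0425, 0.0648]
wrist_force: [0.3, -0.0, -0.8]
tool_pos: [0.5719, 0.0433, 0.0648]
wrist_force: [-0.5, 0.1, -1.7]
```

No drag with the weight carried, so the shoe isn't touching yet. I'll turn a further 0.9 rad.

```bash
python3 -m jog '[{"hand":100,"travel":[0,0,-0.3],"dr":[0,0,0]},{"hand":100,"travel":[0,0,0],"dr":[0,0,0]},{"hand":100,"travel":[0,0,0],"dr":[0,0,0]},{"hand":100,"travel":[0,0,0],"dr":[0,0,0]},{"hand":100,"travel":[0,0,30],"dr":[0,0,0]},{"hand":100,"travel":[0,0,38],"dr":[0,0,0]},{"hand":100,"travel":[1,18,24],"dr":[0,0,0]},{"hand":100,"travel":[2,30,0],"dr":[0,0,0]},{"hand":100,"travel":[2,30,0],"dr":[0,0,0]},{"hand":100,"travel":[0,0,0],"dr":[0,0,0]},{"hand":100,"travel":[0,0,0],"dr":[0,0,0]}]'
python3 -m jog '[{"hand":100,"travel":[0,0,-25],"dr":[0,0,0]},{"hand":100,"travel":[0,0,-18],"dr":[0,0,0]},{"hand":100,"travel":[0,0,0],"dr":[0,0,0]},{"hand":255,"travel":[0,0,0],"dr":[0,0,0]},{"hand":255,"travel":[0,0,0],"dr":[0,0,0]},{"hand":255,"travel":[0,0,0],"dr":[0,0,0]},{"hand":255,"travel":[0,0,0],"dr":[0,0,0]},{"hand":255,"travel":[0,0,0],"dr":[0,0,0]},{"hand":255,"travel":[0,0,0],"dr":[0,0,0]}]' 30
python3 -m jog '[{"hand":255,"travel":[0,0,0],"dr":[0,0,-0.1]},{"hand":255,"travel":[0,0,0],"dr":[0,0,-0.1]},{"hand":255,"travel":[0,0,0],"dr":[0,0,-0.1]},{"hand":255,"travel":[0,0,0],"dr":[0,0,-0.1]},{"hand":255,"travel":[0,0,0],"dr":[0,0,-0.1]},{"hand":255,"travel":[0,0,0],"dr":[0,0,-0.1]},{"hand":255,"travel":[0,0,0],"dr":[0,0,-0.1]},{"hand":255,"travel":[0,0,0],"dr":[0,0,-0.1]},{"hand":255,"travel":[0,0,0],"dr":[0,0,-0.1]},{"hand":255,"travel":[0,0,0],"dr":[0,0,0]},{"hand":255,"travel":[0,0,0],"dr":[0,0,0]}]'
```

```text
t: 16.55
tool_pos: [0.5769, 0.1223, 0.1567]
tcp_rot: [[0.057, 0.998, 0.0], [0.998, -0.057, -0.0], [-0.0, 0.0, -1.0]]
wrist_force: [-0.2, -0.9, -0.2]
grip_width: 0.605
finger_force: 0.0
t: 17.3
tool_pos: [0.5776, 0.1211, 0.1146]
tcp_rot: [[0.059, 0.998, 0.002], [0.998, -0.059, -0.0], [0.0, 0.002, -1.0]]
wrist_force: [0.3, -1.2, 6.9]
grip_width: 0.362
finger_force: 30.0
t: 18.22
tool_pos: [0.5771, 0.1214, 0.1146]
tcp_rot: [[0.819, 0.574, 0.0], [0.574, -0.819, 0.0], [0.0, 0.0, -1.0]]
wrist_force: [-3.7, 0.2, 9.4]
grip_width: 0.362
finger_force: 30.0
```

```bash
python3 -m jog '[{"hand":100,"travel":[0,0,0],"dr":[0,0,0]},{"hand":100,"travel":[0,0,0],"dr":[0,0,0]},{"hand":100,"travel":[0,0,0],"dr":[0,0,0]},{"hand":100,"travel":[0,0,20],"dr":[0,0,0]},{"hand":100,"travel":[0,0,21],"dr":[0,0,0.1]},{"hand":100,"travel":[-0.6,-10,0],"dr":[0,0,0.12]},{"hand":100,"travel":[-0.6,-10,0],"dr":[0,0,0.12]},{"hand":100,"travel":[-0.6,-10,0],"dr":[0,0,0.12]},{"hand":100,"travel":[-0.8,-12,0],"dr":[0,0,0.12]},{"hand":100,"travel":[-0.8,-12,0],"dr":[0,0,0.12]},{"hand":100,"travel":[-0.8,-12,0],"dr":[0,0,0.12]},{"hand":100,"travel":[-0.7,-12,0],"dr":[0,0,0.08]}]'
python3 -m jog '[{"hand":100,"travel":[0,0,-30],"dr":[0,0,0]},{"hand":100,"travel":[0,0,-30],"dr":[0,0,0]},{"hand":100,"travel":[0,0,-30],"dr":[0,0,0]},{"hand":100,"travel":[0,0,-1],"dr":[0,0,0]},{"hand":100,"travel":[0,0,0],"dr":[0,0,0]},{"hand":255,"travel":[0,0,0],"dr":[0,0,0]},{"hand":255,"travel":[0,0,0],"dr":[0,0,0]},{"hand":255,"travel":[0,0,0],"dr":[0,0,0]},{"hand":255,"travel":[0,0,0],"dr":[0,0,0]},{"hand":255,"travel":[0,0,0],"dr":[0,0,0]},{"hand":255,"travel":[0,0,0],"dr":[0,0,0]},{"hand":255,"travel":[0,0,0],"dr":[0,0,0]}]' 40
python3 -m jog '[{"hand":255,"travel":[0,0,0],"dr":[0,0,0]},{"hand":255,"travel":[0,0,0],"dr":[0,0,0]},{"hand":255,"travel":[0,0,0],"dr":[0,0,0]}]'
```

```text
t: 19.22
tool_pos: [0.572, 0.0427, 0.1545]
tcp_rot: [[0.052, 0.999, -0.0], [0.999, -0.052, 0.0], [-0.0, -0.0, -1.0]]
wrist_force: [0.7, 0.1, 0.4]
grip_width: 0.608
finger_force: 0.0
t: 20.22
tool_pos: [0.5722, 0.0432, 0.0639]
tcp_rot: [[0.059, 0.998, 0.0], [0.998, -0.059, 0.0], [0.0, 0.0, -1.0]]
wrist_force: [0.3, -0.1, -0.3]
grip_width: 0.156
finger_force: 0.0
t: 20.47
tool_pos: [0.5722, 0.0432, 0.0637]
tcp_rot: [[0.059, 0.998, -0.0], [0.998, -0.059, -0.0], [-0.0, -0.0, -1.0]]
wrist_force: [-1.6, 0.7, 2.4]
grip_width: 0.105
finger_force: 40.0
```

```bash
p(){ grep -E "tool_pos|wrist_f"; }
python3 -m jog '[{"hand":255,"travel":[0,-0.5,0.2],"dr":[0,0,0]},{"hand":255,"travel":[0,-0.8,0],"dr":[0,0,0]}]'|p
for i in 1; do python3 -m jog '[{"hand":255,"travel":[0,-0.8,0],"dr":[0,0,0]}]'|p
python3 -m jog '[{"hand":255,"travel":[0,-0.8,0],"dr":[0,0,0]}]'|p
python3 -m jog '[{"hand":255,"travel":[0,-0.8,0],"dr":[0,0,0]}]'|p
python3 -m jog '[{"hand":255,"travel":[0,-0.8,0],"dr":[0,0,0]}]'|p
python3 -m jog '[{"hand":255,"travel":[0,-0.8,0],"dr":[0,0,0]}]'|p; done
```

```text
tool_pos: [0.5721, 0.0427, 0.0637]
wrist_force: [-0.4, 8.2, 0.3]
tool_pos: [0.5721, 0.042, 0.0638]
wrist_force: [-1.2, 9.6, 0.8]
tool_pos: [0.5721, 0.0412, 0.0637]
wrist_force: [0.1, 7.7, -0.6]
tool_pos: [0.5721, 0.0404, 0.0637]
wrist_force: [0.4, 8.1, -0.4]
tool_pos: [0.5721, 0.0396, 0.0638]
wrist_force: [0.7, 8.8, -0.4]
tool_pos: [0.5721, 0.0388, 0.0638]
wrist_force: [0.3, 7.9, 0.6]
```

The steady pull is about 8.4 N with no lean. Whatever the friction within the stated tolerance, that puts the shoe force between about 5 and 9.3 N, most likely 6–7. I'll push the gauge back home, release and withdraw.

```bash
python3 -m jog '[{"hand":255,"travel":[0.05,1,0],"dr":[0,0,0]},{"hand":255,"travel":[0.05,1,0],"dr":[0,0,0]},{"hand":255,"travel":[0.05,1,0],"dr":[0,0,0]},{"hand":255,"travel":[0.05,1,0],"dr":[0,0,0]},{"hand":255,"travel":[0.05,1.2,0],"dr":[0,0,0]},{"hand":255,"travel":[0,0,0],"dr":[0,0,0]},{"hand":255,"travel":[0,0,0],"dr":[0,0,0]}]'
python3 -m jog '[{"hand":100,"travel":[0,0,0],"dr":[0,0,0]},{"hand":100,"travel":[0,0,0],"dr":[0,0,0]},{"hand":100,"travel":[0,0,0],"dr":[0,0,0]},{"hand":100,"travel":[0,0,0],"dr":[0,0,0]},{"hand":100,"travel":[0,0,30],"dr":[0,0,0]},{"hand":100,"travel":[0,0,40],"dr":[0,0,0]},{"hand":100,"travel":[0,-20,30],"dr":[0,0,0]},{"hand":100,"travel":[0,-20,0],"dr":[0,0,0]},{"hand":100,"travel":[0,0,0],"dr":[0,0,0]},{"hand":100,"travel":[0,0,0],"dr":[0,0,0]},{"hand":100,"travel":[0,0,0],"dr":[0,0,0]}]'
python3 - <<'E'
import cv2
from h import *
im=robot.camera("wrist")[:,:,::-1];cv2.imwrite("pics/end.png",im)
E
```

```text
t: 21.63
tool_pos: [0.5724, 0.0421, 0.0638]
tcp_rot: [[0.059, 0.998, -0.0], [0.998, -0.059, -0.001], [-0.001, -0.0, -1.0]]
wrist_force: [-0.1, -7.0, 1.1]
grip_width: 0.103
finger_force: 40.0
t: 22.55
tool_pos: [0.5719, 0.0036, 0.163]
tcp_rot: [[0.059, 0.998, -0.001], [0.998, -0.059, 0.0], [0.0, -0.001, -1.0]]
wrist_force: [-0.4, 0.1, -0.4]
grip_width: 0.608
finger_force: 0.0
```

View pics/end.png

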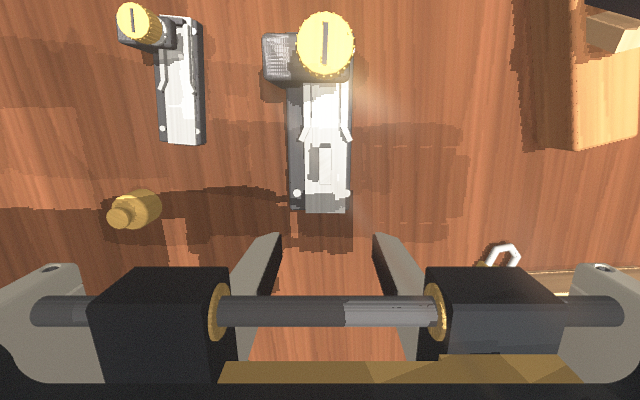

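The gauge lies in the channel with its fin at (320,165), about 2 mm short of the stop. The gripper is clear and the nearby things haven't been touched, so I'm handing in.

```bash
python3 -c "
from plant import robot
print(robot.finish_job())"
```

```text
the job is handed in; nothing more can be done
None
```

The job is handed in, with no verdict shown: the gauge sits about 2 mm from the stop and took about 8.4 N to slide, the screw was turned about 2.8 rad from where it stood, and the bystanders were left alone.

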